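# Open the battery hatch of a desk power unit

### The job

Open the battery hatch of the power unit on the desk: first stand the lying screwdriver upright in its wooden stand and let go of it, then take it from there and, with its blade, turn both slotted fasteners a quarter turn counter-clockwise to their stops; do not turn them with the fingers. Stand the screwdriver back in the stand, and only then lift off the hatch panel by its tab and lay it flat, tab up, in the middle of the desk mat. Leave the mug, bottle, pen cup and computer mouse where they are.

Things in the scene. Friction and masses are not known exactly. Their poses are not given: they have to be found in the camera images.
- driver_grip (a point): Centre of the black 30 x 30 x 85 mm handle of a screwdriver (150 mm, 120 g; the rest is a 7 mm round shaft with a flat blade). x runs along the tool to the blade, y along the blade's width, z normal to its flat. It starts lying on the desk, axis 15 mm up, y level, blade pointing roughly to the robot's left, between stand and robot. Handle ends 42.5 mm from this point; blade tip 107.5 mm ahead.
- driver_tip (a point): Middle of the screwdriver's blade end, same axes as driver_grip. Blade 12 mm wide, 2.8 mm thick, 15 mm long; the shaft with blade projects 65 mm from the handle's shoulder.
- stand_hole0 (a point): Screwdriver stand: fixed wooden block 60 x 60 x 75 mm high, with one upright square hole in its top, 19 mm wide (2 mm chamfer at the mouth), 70 mm deep. This point: centre of the mouth, 75 mm above the desk. The shaft drops in until the handle's shoulder rests on the block; the tip is then 10 mm above the desk and the handle stands from 75 to 160 mm.
- left_slot (a point): Slotted cam fastener on the unit's left (+y): steel head 31 mm across, and a wing 10 mm wide reaching 27 mm from its centre over the panel's edge. This point: on the turning axis, at the head's top, 10 mm above the unit's top. z up; x along wing and slot (turns with it). Slot 5.5 wide, 19 long, 7 mm deep, ends closed, long edges chamfered 3 mm. Turns at about 0.05 N m.
- right_slot (a point): The same fastener on the unit's right (-y) side; same description as left_slot.
- cam_left (a joint): Angle (rad) of the left fastener, growing counter-clockwise seen from above: 0 = locked, wing over the panel; 1.571 = open at the stop, wing parallel to the panel's edge. Starts between 0 and 0.3; stays where it is left.
- cam_right (a joint): Angle of the right fastener, same meaning and same direction of turning.
- hatch_mid (a point): Power unit: a fixed grey steel box 200 (its x) x 250 (its y) x 75 mm high. This point is the centre of its top face. The panel lies in a 4 mm deep recess there with 3 mm play all round, flush with the top; the two fasteners are 83 mm from this point along +y and -y. Under the panel is the battery space.
- panel_grip (a point): Hatch panel: aluminium sheet 100 (x) x 130 (y) x 4 mm, about 250 g, with an upright tab in its middle, 14 mm thick (along x), 60 mm long (along y), 44 mm high above the sheet. This point is the tab's centre: 22 mm above the sheet's top, 26 mm above its underside. z points out of the tab's top.
- mat_mid (a point): Flat square desk mat, 210 x 210 x 2 mm, fixed to the desk. This point is the middle of its top.
- mug: White mug, 90 mm high, 76 mm across, handle on its +y side; origin at the centre of its underside. Not to be disturbed.
- bottle: Water bottle, 190 mm high, 64 mm across; origin at the centre of its underside. Not to be disturbed.
- pencup: Dark steel pen cup, 60 mm across, 85 mm high, with three pens reaching 134 mm; origin at the centre of its underside. Not to be disturbed.
- mouse: Black computer mouse, 100 x 58 x 32 mm; origin at the centre of its underside. Not to be disturbed.
There are look-alikes about, which are no part of the job. Of the things like the part that bears panel_grip, leave any that is orange or red; of the rest the larger one is meant.

How it is judged (in metres and radians):
On the way, in this order (a step that is already met when the one before it is completed fails the run):
1. the screwdriver stands upright in its stand, let go (angle between driver_tip's own x axis and vertical above 2.97 rad and horizontal distance between driver_tip and stand_hole0 below 0.01 m and height (world z) of driver_tip below 0.02 m and contact force between the fingers and driver below 0.05 N), for 0.2 s.
2. both fasteners are turned to their stops, the panel still in its place (value of joint each of cam_left, cam_right above 1.3 rad and distance of panel_grip from where it was at the start of the episode below 0.015 m), for 0.1 s.
3. the screwdriver stands upright in its stand again, let go, the panel still in its place (all of step 1 and all of step 2), for 0.2 s.
At the end, for the whole second after the job is handed in: Panel flat on the mat, tab up (0.08 rad), middles within 45 mm; screwdriver upright in the stand, blade down (0.17 rad, tip under 20 mm above the desk and within 10 mm of the hole's axis); both fasteners over 1.3 rad; panel and screwdriver released and at rest (all of step 1 and horizontal distance between panel_grip and mat_mid below 0.045 m and angle between panel_grip's own z axis and vertical below 0.08 rad and height (world z) of panel_grip below 0.034 m and contact force between the fingers and panel below 0.05 N and value of joint each of cam_left, cam_right above 1.3 rad and linear speed of each of panel, driver below 0.02 m/s); the robot touches nothing.
It fails at once if the mug is pushed more than 30 mm or tipped over (distance of mug from where it was at the start of the episode above 0.03 m or angle between mug's own z axis and vertical above 0.5 rad).
It fails at once if the bottle is pushed more than 30 mm or tipped over (distance of bottle from where it was at the start of the episode above 0.03 m or angle between bottle's own z axis and vertical above 0.5 rad).
It fails at once if the pen cup is pushed more than 30 mm or tipped over (distance of pencup from where it was at the start of the episode above 0.03 m or angle between pencup's own z axis and vertical above 0.5 rad).
It fails at once if the computer mouse is pushed more than 30 mm or tipped over (distance of mouse from where it was at the start of the episode above 0.03 m or angle between mouse's own z axis and vertical above 0.5 rad).
It fails at once if a fastener is turned with the fingers (contact force between the fingers and cam_left above 2 N or contact force between the fingers and cam_right above 2 N).
It also fails if it takes over 72 s, if anything falls off the work surface, if the arm or the gripper's body presses on something with over 40 N, if the wrist force passes 120 N, or if a joint passes its speed limit or range.

### The arm

A 6-joint arm with a two-finger parallel gripper is mounted at the origin on the work surface. World frame = base frame: x ahead of the robot, y to its left, z up, the work surface at z = 0. Lengths are in mm, angles in degrees, forces in N, time in s.
With the tool pointing down it reaches from about 300 to 850 mm from the base axis. Payload 4.2 kg.
Tool frame: the origin (TCP) lies midway between the tips of the shut fingers; the grasp point (between the pads) lies 19 mm behind it (env.grasp_offset is the distance from the TCP to the grasp point, in mm); z points along the fingers, y is the line along which they close (so a half turn about z gives the same grasp; the last joint's range is limited). The gripper opens to 91 mm and grips with 3 to 60 N. Pads are 32 mm wide; open, the fingers measure 118 mm over their backs; the gripper's body (76 mm by 178 mm) begins 60 mm behind the grasp point.
Start: joints at [67.208, 18.312, 89.639, -0, 72.044, -1.146], TCP at [212.107, 534.466, 213.976] pointing down, gripper open.
Joint ranges: [-177.97, 177.97], [-48.28, 115.42], [12.27, 149.76], [-77.06, 257.06], [2.81, 150.46], [-146.56, 146.56]. Speed limits (degrees/s): [147.25, 147.25, 180, 180, 180, 180].

### API

Orientations are given as [roll, pitch, yaw] about the fixed x, y, z axes, in that order (R = Rz(yaw) Ry(pitch) Rx(roll)).
In Python, from workcell import env, optics gives the robot as it stands. The module is installed in compiled form; this text tells all that it offers.
- The arm moves only by the tool send_rows, never from a script. Its argument "targets" is a list that holds one entry, the list of rows, each a list of 7 numbers: the turn, a rotation vector about the world's x, y, z scaled (see below), then the shift along the world's x, y, z scaled (see below), then the closure, from -1 (fully open) to 1 (shut). In form: [[[rx, ry, rz, x, y, z, gripper], ...]]. A call has 1 to 12 rows; each row shifts and turns the commanded pose from where the row before left it; what a row does not reach is not made up. The controller multiplies each number of a shift by 0.2 m and each number of a turn by pi/2 rad. A row lasts 1/10 s, in which the tool goes at most 50 mm and 8.59 degrees, less where a joint would pass 70% of its speed; a pose out of reach is approached as far as the arm can. A call with a number of a shift or a turn outside -1 to 1 is refused whole. A call with a gripper value outside its range is refused whole. The fingers move at their own pace and stop on an object; "grip_force" is the grip in N (left out, the last holds). Time passes only in rows, so rows that do not move let the fingers close. It gives the time, the measured TCP pose, the force, the opening and the grip force at its end, in the units of the state.
- env.state(): the state, without advancing time (a new reading comes with each control period).
- optics.grab_frame(name): name is "side" or "top" or "wrist"; returns (picture, depth): 420x560x3 uint8, red, green, blue; 420x560 float32, mm along the optical axis (not along the pixel's ray), 0 where there is no reading.
- optics.camera_info(name): a dict with "camera_matrix" (3x3 intrinsics, pixels), "k1" (the pictures are not rectified: a ray, as slopes to the right and down, at radius r is drawn at 1 + k1 r^2 times it, then the intrinsics apply), "R" (3x3) and "t" (3): a world point X has camera coordinates R X + t; the wrist camera has in their place "mount" (4x4, takes a point from camera to tool coordinates, whose origin is the TCP and whose axes are the flange's). Camera axes: x right, y down, z forward; pixel columns grow to the right and rows downward; lengths in mm; the calibration is good to about 2 mm. A picture is of the moment at which its call begins: read the wrist's pose just before it. camera_info takes no time and is no camera call.
- env.job_done(): hands the job in; it is judged then, once.
Trained networks look in the newest picture that a camera, given by its name, has taken for a name from the list of things; names that differ only in an ending like _2 or _b are one class to them, and where a whole thing is asked for, a point or a joint stands for the part that bears it (a point fixed in the world has none). Each returns a list of dicts, best first, with "conf" (0 to 1); they miss things now and then, are a little off and sometimes report something else, mostly with a low value. They report only what shows in the picture. A call takes as long as a camera call. They do not tell look-alikes from the thing itself.
- optics.silhouettes(camera, name): "mask" (420x560 bool, what is visible of it) and "at" ([column, row] in pixels, amid what is visible of it).
- optics.place_of(camera, name): "at" ([column, row] in pixels: a listed point, or the origin of a listed thing).
The state is a dict: "time_s": time; "qpos": joint angles; "qvel": joint speeds; "effort": joint torques, N m; "ee_pos": TCP position; "ee_rot": TCP orientation; "force": force on the tool from outside, world axes, zero at the start; "torque": the same for the moment, N m; "gripper_width": finger opening in mm; "gripper_force": force on a finger pad.
Only numpy, scipy, OpenCV 4.12 (cv2) and the standard library are available. Lean on these libraries where they do the work, as an engineer would, in place of code of your own. Each camera call takes 0.05 s, during which the arm holds its last target. There are 200 camera calls.

## Working session

There is one attempt and no reset: what is moved stays moved. The work goes in short steps, Python scripts to look and compute and a tool call to move; the robot and the scene stay as the last step left them, time stands still between calls to the robot, and variables do not carry over. Pictures are saved under pics/ and viewed, at most 10 in all, crops included, and the job is handed in when it is done.

Besides the shell and the picture viewer there is one more tool, called after "Call:" as name(argument=value, ...), one argument or row to a line, values as JSON. send_rows: Moves the arm, as the interface text tells. Its arguments: {"type":"object","properties":{"targets":{"type":"array"},"grip_force":{"type":"number"}},"required":["targets"]}

```bash
mkdir -p pics
cat > h.py <<'E'
import numpy as np, cv2
from workcell import env, optics
from scipy.spatial.transform import Rotation as Ro
def pose():
    s=env.state(); return np.array(s["ee_pos"],float), Ro.from_euler('xyz',s["ee_rot"],degrees=True).as_matrix()
def cam(n):
    c=optics.camera_info(n); K=np.array(c["camera_matrix"]);k=c["k1"]
    if "mount" in c:
        p,R=pose(); M=np.array(c["mount"]); Rw=R@M[:3,:3]; o=p+R@M[:3,3]
    else:
        Rw=np.array(c["R"]).T; o=-Rw@np.array(c["t"])
    return K,k,Rw,o
def rays(C,uv):
    K,k,Rw,o=C
    uv=np.atleast_2d(np.array(uv,float)); d=np.c_[(uv[:,0]-K[0,2])/K[0,0],(uv[:,1]-K[1,2])/K[1,1]]
    x=d.copy()
    for _ in range(20): x=d/(1+k*(x**2).sum(1,keepdims=True))
    return np.c_[x,np.ones(len(x))]@Rw.T
def onz(C,uv,z):
    r=rays(C,uv); return C[3]+r*((z-C[3][2])/r[:,2])[:,None]
def bydepth(C,uv,D):
    uv=np.atleast_2d(uv).astype(int); return C[3]+rays(C,uv)*D[uv[:,1],uv[:,0]][:,None]
def save(n,im): cv2.imwrite('pics/'+n+'.png',im[:,:,::-1])
E
python3 - <<'E'
from h import *
print(env.state(), env.grasp_offset)
for n in("top","side"):
    im,D=optics.grab_frame(n); save(n+'0',im); np.savez(n+'0',im=im,D=D); C=cam(n)
    print(n,C[3].round(),C[2].round(2).tolist(),C[0][0,0])
    for t,z in(("driver_grip",15),("driver_tip",15),("stand_hole0",75),("left_slot",85),("right_slot",85),("hatch_mid",75),("panel_grip",97),("mat_mid",2),("mug",0),("bottle",0),("pencup",0),("mouse",0)):
        for r in optics.place_of(n,t)[:3]: print(t,round(r["conf"],2),np.round(r["at"]),onz(C,r["at"],z)[0].round())
E
```

```text
{'time_s': 0.0, 'qpos': array([ 6.72093499e+01,  1.83501364e+01,  8.97077940e+01, -1.14941266e-03,
        7.20446314e+01, -1.14529375e+00]), 'qvel': array([ 0.0328948 ,  0.13355821, -0.00966512, -0.00368982,  0.03175184,
       -0.15545447]), 'effort': array([ 5.88061394e-04, -4.12437844e+01, -2.31969184e+01,  7.25784805e-02,
        4.56587272e-02, -1.30205281e-04]), 'ee_pos': array([211.89083577, 533.96994238, 213.12597665]), 'ee_rot': array([-1.79897437e+02, -9.57405662e-04,  1.58354998e+02]), 'force': array([ 0.00660065, -0.38677587, -0.41417162]), 'torque': array([-0.05505185,  0.01818942, -0.00252738]), 'gripper_force': 0.0, 'gripper_width': 91.50122336842313} 18.8
top [ 418.   47. 1148.] [[0.01, -1.0, 0.09], [-1.0, -0.01, -0.03], [0.03, -0.09, -1.0]] 402.863542054361
driver_grip 0.73 [409. 239.] [ 441. -365.   15.]
driver_tip 0.56 [372. 230.] [ 463. -261.   15.]
stand_hole0 0.81 [415. 180.] [ 600. -363.   75.]
stand_hole0 0.48 [244. 206.] [521. 100.  75.]
left_slot 0.48 [244. 203.] [528. 100.  85.]
left_slot 0.24 [411. 241.] [ 434. -346.   85.]
right_slot 0.44 [299. 189.] [56
[... 601 characters left out ...]
 15.]
driver_tip 0.25 [384. 293.] [ 637. -340.   15.]
stand_hole0 0.7 [381. 294.] [ 595. -357.   75.]
left_slot 0.53 [266. 193.] [517.  98.  85.]
right_slot 0.4 [302. 220.] [554. -52.  85.]
hatch_mid 0.9 [284. 206.] [541.  31.  75.]
panel_grip 0.93 [350. 259.] [ 583. -241.   97.]
panel_grip 0.88 [213. 230.] [312.  38.  97.]
panel_grip 0.78 [252. 306.] [ 293. -228.   97.]
mat_mid 0.75 [256. 163.] [604. 322.   2.]
mug 0.88 [215. 171.] [456. 362.  -0.]
mug 0.65 [331. 337.] [ 444. -360.    0.]
mug 0.49 [326. 213.] [682.  -8.   0.]
bottle 0.87 [402. 287.] [ 702. -346.    0.]
pencup 0.68 [327. 215.] [679. -17.   0.]
mouse 0.61 [303. 190.] [677. 120.  -0.]
mouse 0.44 [319. 300.] [ 478. -257.    0.]
```

View pics/top0.png

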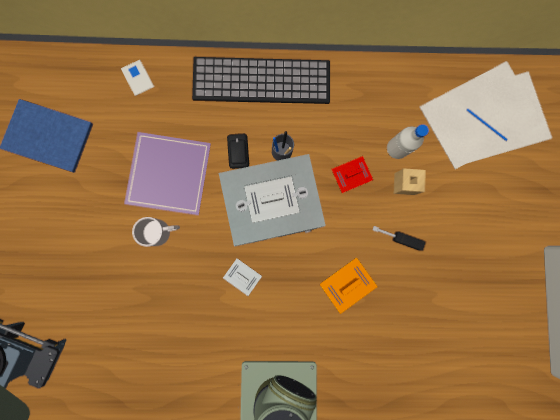

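View pics/side0.png

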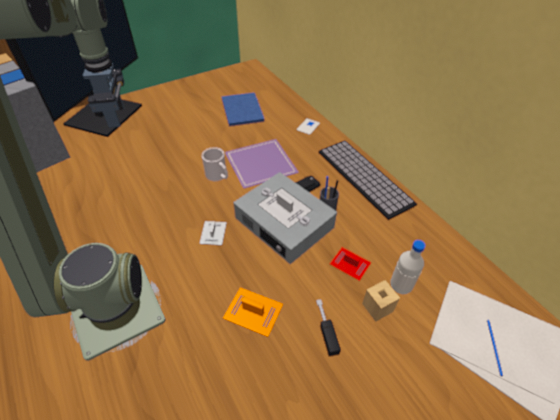

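Top picture: panel candidates are white in the unit (273,200), small white (242,277), red (352,174) and orange (348,286). By the description, the larger non-orange one is in the unit at (273,200). The driver is at (409,239), stand at (415,180), mat at (169,174), and slots at (241,205) and (303,192). The close check will come from the wrist camera.

Run:
```python
from h import *
c=optics.camera_info("wrist");print(np.round(c["mount"],2),np.round(c["camera_matrix"]),c["k1"])
```

```text
[[ 0.0000e+00 -9.6000e-01 -2.7000e-01  7.7450e+01]
 [ 1.0000e+00  0.0000e+00  0.0000e+00 -1.5000e-01]
 [-0.0000e+00 -2.7000e-01  9.6000e-01 -1.7188e+02]
 [ 0.0000e+00  0.0000e+00  0.0000e+00  1.0000e+00]] [[301.   0. 280.]
 [  0. 301. 205.]
 [  0.   0.   1.]] 0.0071514810724091875
```

Call:
send_rows(
  targets=[
    [[0,0,0,0.1,-0.1,0.2,-1],[0,0,0,0.1,-0.1,0.2,-1],[0,0,0,0.1,-0.22,0.05,-1],[0,0,-0.09,0.1,-0.22,0.05,-1],[0,0,-0.09,0.1,-0.22,0,-1],[0,0,-0.09,0.1,-0.22,0,-1],[0,0,-0.09,0.1,-0.22,0,-1],[0,0,-0.05,0.1,-0.22,0.1,-1],[0,0,0,0.1,-0.22,0.1,-1],[0,0,0,0.1,-0.22,0.1,-1],[0,0,0,0.1,-0.22,0,-1],[0,0,0,0.1,-0.22,0,-1]],
  ],
)

```text
time_s: 2.5
ee_pos: [450.1, 58.4, 372.3]
ee_rot: [179.9, 0.1, 121.5]
force: [0.8, -0.2, -0.2]
gripper_width: 91.4
gripper_force: 0.0
```

```bash
cat >> h.py <<'E'
def look(n,things,tag):
    C=cam(n); im,D=optics.grab_frame(n); save(tag,im); np.savez(tag,im=im,D=D,Rw=C[2],o=C[3])
    for t,z in things:
        for r in optics.place_of(n,t)[:3]:
            print(t,round(r["conf"],2),np.round(r["at"]),onz(C,r["at"],z)[0].round(1),'depth',bydepth(C,r["at"],D)[0].round(1))
    return C,im,D
E
python3 - <<'E'
from h import *
print(env.state()["qpos"].round(1))
look("wrist",(("left_slot",85),("right_slot",85),("hatch_mid",75),("panel_grip",97)),"w1")
E
```

```text
[  5.9   3.5  86.2   0.   90.2 -25.5]
left_slot 0.89 [335. 169.] [519.3 107.   85. ] depth [516.8 107.4  87.7]
right_slot 0.85 [301. 262.] [558.8 -52.2  85. ] depth [557.8 -52.8  82.9]
panel_grip 0.89 [235. 106.] [345.9 107.1  97. ] depth [335.5 104.6  25.1]
panel_grip 0.77 [321. 220.] [543.3  28.9  97. ] depth [535.6  33.2 118.9]
panel_grip 0.71 [286. 321.] [ 593.4 -156.5   97. ] depth [ 616.5 -194.2   38.1]
```

View pics/w1.png

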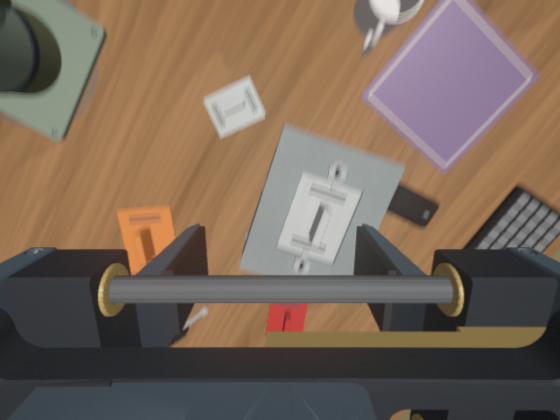

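The wrist picture confirms the choice: the large white panel with tab at (318,217) sits in the unit between the slots at (336,170) and (301,265). The small white look-alike is at (235,106), red at (288,318) and orange at (147,235). Next is the driver.

Call:
send_rows(
  targets=[
    [[0,0,-0.09,0.01,-0.21,0,-1],[0,0,-0.09,0.01,-0.21,0,-1],[0,0,-0.09,0.01,-0.21,0,-1],[0,0,-0.09,0.01,-0.21,0,-1],[0,0,-0.09,0.01,-0.21,-0.07,-1],[0,0,-0.067,0.01,-0.21,-0.07,-1],[0,0,0,0.01,-0.21,-0.07,-1],[0,0,0,0.01,-0.21,-0.07,-1],[0,0,0,0.01,-0.21,-0.08,-1],[0,0,0,0.01,0,0,-1]],
  ],
)

```text
time_s: 3.75
ee_pos: [469.3, -319.5, 296.1]
ee_rot: [-179.7, -0.0, 74.8]
force: [0.1, 0.7, -0.5]
gripper_width: 90.9
gripper_force: 0.0
```

Run:
```python
from h import *
s=env.state();print(s["qpos"].round(1),s["ee_pos"].round(1),s["ee_rot"].round(1))
C,im,D=look("wrist",(("driver_grip",15),("driver_tip",15),("stand_hole0",75),("bottle",0)),"w2")
for m in optics.silhouettes("wrist","driver_grip")[:1]:
    v,u=np.nonzero(m["mask"]); P=bydepth(C,np.c_[u,v],D); P=P[(P[:,2]>3)&(P[:,2]<45)]
    H=P[P[:,2]>24]; c=H[:,:2].mean(0); w=np.linalg.svd(H[:,:2]-c,full_matrices=False)[2]
    a=(H[:,:2]-c)@w.T; print('handle top',len(H),c,np.degrees(np.arctan2(w[0,1],w[0,0])),np.percentile(a,[1,99],axis=0),H[:,2].mean())
    print(cv2.minAreaRect(H[:,:2].astype(np.float32)))
```

```text
[-35.4  15.6  81.8  -0.1  82.9 -20.2] [ 469.3 -319.5  296.1] [-179.7   -0.    74.8]
driver_grip 0.97 [268. 204.] [ 436.2 -360.6   15. ] depth [ 437.3 -355.    31.8]
driver_tip 0.8 [276. 136.] [ 476. -264.   15.] depth [ 475.9 -263.5    1.5]
stand_hole0 0.81 [384. 184.] [ 599.6 -359.1   75. ] depth [ 608.7 -367.9   39.1]
bottle 0.79 [440. 141.] [ 713.9 -337.1    0. ] depth [ 677.7 -321.1   76. ]
handle top 1047 [ 437.73210915 -360.92995873] -109.33858340944556 [[-39.62957431 -14.64825972]
 [ 42.4845126   14.52819734]] 30.668934752475835
((437.1111145019531, -362.64495849609375), (84.45182800292969, 29.935022354125977), 70.63787841796875)
```

View pics/w2.png

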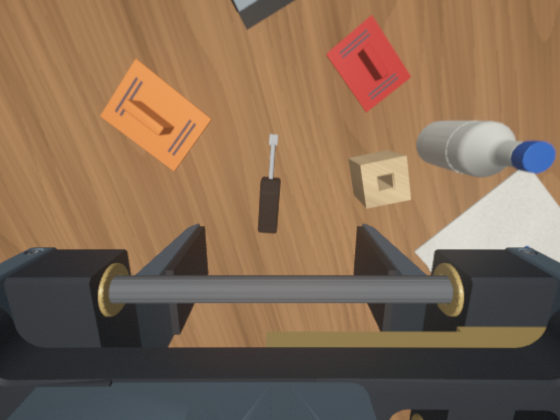

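Wrist picture: the handle is at (270,205), the blade at (274,138) and the stand mouth at (385,182), with the bottle beside it at (480,150). I'll tilt the tool 45° toward the blade while descending, and refine the stand in parallel.

Call:
send_rows(
  targets=[
    [[0,0,-0.048,-0.04,-0.08,-0.12,-1],[0.0786,-0.0278,0,-0.04,-0.08,-0.13,-1],[0.0786,-0.0278,0,-0.04,-0.08,-0.13,-1],[0.0786,-0.0278,0,-0.04,-0.08,-0.13,-1],[0.0786,-0.0278,0,-0.04,-0.08,-0.13,-1],[0.0786,-0.0278,0,-0.04,-0.08,-0.13,-1],[0.0786,-0.0278,0,-0.015,0,0,-1],[0,0,0,0,0,0,-1]],
  ],
)

```text
time_s: 4.85
ee_pos: [416.9, -414.8, 141.5]
ee_rot: [-179.6, -45.2, 70.1]
force: [0.3, -0.8, 0.5]
gripper_width: 90.9
gripper_force: 0.0
```

```bash
cat >> h.py <<'E'
def wr(q,s4=1):
    q=np.radians(q); E=lambda a,x:Ro.from_euler(a,x).as_matrix()
    return E('z',q[0])@E('y',q[1]+q[2])@E('z',s4*q[3])@E('y',q[4])@E('z',q[5]+np.pi/2)
E
python3 - <<'E'
from h import *
s=env.state();print(s["qpos"].round(1),s["ee_pos"].round(1),s["ee_rot"].round(1))
p,R=pose();print(R.round(3),wr(s["qpos"]).round(3),wr(s["qpos"],-1).round(3))
for n in("w2","top0"):
    f=np.load(n+'.npz'); C=cam("top") if n=="top0" else (*cam("wrist")[:2],f["Rw"],f["o"])
    v,u=np.mgrid[0:420,0:560]; uv=np.c_[u.ravel(),v.ravel()]; P=bydepth(C,uv,f["D"])
    for lo,hi in((66,84),):
        m=(abs(P[:,2]-75)<9)&(np.hypot(P[:,0]-599,P[:,1]+360)<50)
        print(n,m.sum(),P[m].mean(0),cv2.minAreaRect(P[m][:,:2].astype(np.float32)))
    for r in optics.place_of("top","bottle")[:0]:pass
    m=(P[:,2]>60)&(P[:,2]<200)&(np.hypot(P[:,0]-706,P[:,1]+344)<60)&(P[:,0]>660)
    print('bottle',cv2.minEnclosingCircle(P[m][:,:2].astype(np.float32)), P[m][:,:2].min(0))
E
```

```text
[-63.1  38.8  80.2  31.   95.1 -50.2] [ 416.9 -414.8  141.5] [-179.6  -45.2   70.1]
[[ 0.239  0.942  0.235]
 [ 0.662 -0.335  0.67 ]
 [ 0.71  -0.005 -0.704]] [[ 0.239  0.942  0.235]
 [ 0.662 -0.335  0.67 ]
 [ 0.71  -0.005 -0.704]] [[ 0.157  0.716 -0.68 ]
 [ 0.979 -0.02   0.205]
 [ 0.133 -0.698 -0.704]]
w2 1997 [ 600.73113501 -356.4908222    75.6286491 ] ((601.28125, -357.9034118652344), (60.46479034423828, 60.38555145263672), 86.8027572631836)
bottle ((704.1094360351562, -338.01708984375), 31.948978424072266) [ 672.44978868 -369.37553705]
top0 490 [ 599.60514952 -357.41084744   74.57218452] ((600.0906982421875, -358.6827392578125), (64.96961212158203, 60.72300720214844), 86.1999740600586)
bottle ((703.1474609375, -337.115966796875), 32.574546813964844) [ 671.5535827  -368.11864501]
```

Call:
send_rows(
  targets=[
    [[0,0,0,0,0,-0.14,-1],[0,0,0,0,0,-0.14,-1],[0,0,0,0.031,0.082,-0.085,-1],[0,0,0,0.031,0.082,-0.085,-1],[0,0,0,0.031,0.082,-0.085,-1],[0,0,0,0.031,0.082,-0.085,-1],[0,0,0,0,0,0,-1]],
  ],
)

```text
time_s: 5.65
ee_pos: [444.4, -344.4, 22.7]
ee_rot: [179.9, -45.0, 70.9]
force: [-0.4, 0.8, -0.3]
gripper_width: 91.5
gripper_force: 0.0
```

Run:
```python
from h import *
from scipy.optimize import least_squares
s=env.state(); print(s["ee_pos"].round(1),s["ee_rot"].round(1),s["qpos"].round(1),s["force"])
Q=[[67.209,18.35,89.708,0,72.045,-1.145],[5.9,3.5,86.2,0,90.2,-25.5],[-35.4,15.6,81.8,-.1,82.9,-20.2],[-63.1,38.8,80.2,31,95.1,-50.2],s["qpos"]]
X=[[211.9,534,213.1],[450.1,58.4,372.3],[469.3,-319.5,296.1],[416.9,-414.8,141.5],s["ee_pos"]]
def fk(q,p):
    h,a1,a2,a3,b,L=p; q1,q2,q3=np.radians(q[:3])
    r=a1+a2*np.sin(q2)+a3*np.sin(q2+q3)+b*np.cos(q2+q3); z=h+a2*np.cos(q2)+a3*np.cos(q2+q3)-b*np.sin(q2+q3)
    return np.array([r*np.cos(q1),r*np.sin(q1),z])+wr(q)[:,2]*L
f=lambda p:np.r_[np.concatenate([fk(q,p)-x for q,x in zip(Q,X)]),(np.array(p)-[300,0,400,400,0,250])*1e-3]
o=least_squares(f,[300,0,400,400,0,250]);print(o.x.round(1),abs(f(o.x)).max())
np.save('kin.npy',o.x)
lim=np.array([[-177.97,177.97],[-48.28,115.42],[12.27,149.76],[-77.06,257.06],[2.81,150.46],[-146.56,146.56]])
def ik(P,R,q0):
    g=lambda q:np.r_[(fk(q,o.x)-P)/10,10*(wr(q)-R).ravel()]
    b=least_squares(g,np.clip(q0,lim[:,0]+1,lim[:,1]-1),bounds=lim.T); return b.x.round(0),round(b.cost,3)
for th in (40,45,50):
  for ang in(-90,-76,-60):
    t=np.radians(th);e=np.array([np.cos(np.radians(ang)),np.sin(np.radians(ang)),0]);k=np.array([0,0,1.])
    z=e*np.cos(t)-k*np.sin(t); x=-k*np.cos(t)-e*np.sin(t); R=np.c_[x,np.cross(z,x),z]
    for H in(120,200):
        G=np.array([601,-358,H])-11.6*e; print(th,ang,H,*ik(G+18.8*z,R,[-45,50,70,-50,50,-90]))
```

```text
[ 444.4 -344.4   22.7] [179.9 -45.   70.9] [-58.2  42.7  92.7  34.   78.9 -56.3] [-0.41950515  0.8001747  -0.30949747]
[140.9  -6.  620.5 418.5  33.2 356.1] 12.026329502536626
40 -90 120 [ -8.  34. 102. -64.  58.  35.] 0.0
40 -90 200 [ -8.  28.  98. -59.  62.  25.] 0.0
40 -76 120 [-10.  30. 110. -76.  46.  36.] 0.0
40 -76 200 [-10.  24. 106. -67.  49.  22.] 0.0
40 -60 120 [-15.  25. 113. -77.  32.  21.] 1.197
40 -60 200 [-15.  19. 113. -77.  34.  18.] 0.018
45 -90 120 [-10.  32. 100. -58.  55.  28.] 0.0
45 -90 200 [-10.  27.  96. -53.  61.  19.] 0.0
45 -76 120 [-12.  29. 108. -68.  43.  26.] 0.0
45 -76 200 [-12.  23. 103. -59.  48.  13.] 0.0
45 -60 120 [-17.  25. 114. -77.  29.  20.] 0.111
45 -60 200 [-17.  19. 110. -65.  32.   5.] 0.0
50 -90 120 [-12.  31.  99. -51.  54.  21.] 0.0
50 -90 200 [-12.  26.  94. -47.  60.  12.] 0.0
50 -76 120 [-14.  28. 106. -58.  42.  16.] 0.0
50 -76 200 [-14.  22. 101. -50.  48.   4.] 0.0
50 -60 120 [-18.  24. 112. -68.  28.  10.] 0.0
50 -60 200 [-18.  19. 107. -51.  33.  -9.] 0.0
```

Call:
send_rows(
  targets=[
    [[0.0524,-0.0185,0,-0.012,-0.018,-0.036,-1],[0,0,0,0,0,0,-1]],
  ],
)

```text
time_s: 5.85
ee_pos: [441.1, -352.8, 14.3]
ee_rot: [179.8, -49.9, 70.8]
force: [-0.6, 0.6, 0.3]
gripper_width: 91.2
gripper_force: 0.0
```

Call:
send_rows(
  targets=[
    [[0,0,0,0,0,0,1],[0,0,0,0,0,0,1],[0,0,0,0,0,0,1],[0,0,0,0,0,0,1],[0,0,0,0,0,0,1],[0,0,0,0,0,0,1]],
  ],
  grip_force=45,
)

```text
time_s: 6.45
ee_pos: [440.9, -351.7, 14.3]
ee_rot: [179.9, -50.0, 70.7]
force: [-0.8, 0.4, 0.1]
gripper_width: 46.1
gripper_force: 0.0
```

Call:
send_rows(
  targets=[
    [[0,0,0,0,0,0,1],[0,0,0,0,0,0,1],[0,0,0,0,0,0,1],[0,0,0,0,0,0,1],[0,0,0,0,0,0,1]],
  ],
)

```text
time_s: 6.95
ee_pos: [440.8, -351.7, 14.0]
ee_rot: [179.9, -50.0, 70.6]
force: [0.1, 0.3, -0.7]
gripper_width: 29.7
gripper_force: 45.0
```

Call:
send_rows(
  targets=[
    [[0,0,0,0,0,0.1,1],[0,0,0.0764,0,0,0.2,1],[0,0,0.0764,0,0,0.2,1],[0,0,0.0764,0,0,0.2,1],[0,0,0.0764,0,0,0.2,1],[0,0,0.0764,0,0,0.1,1],[-0.0878,-0.0235,0,0.05,0,0,1],[-0.0878,-0.0235,0,0.05,0,0,1],[-0.0878,-0.0235,0,0.05,0,0,1],[-0.0878,-0.0235,0,0.05,0,0,1],[-0.0878,-0.0235,0,0.05,0,0,1],[-0.0878,-0.0235,0,0.05,0,0,1]],
  ],
)

```text
time_s: 8.15
ee_pos: [501.1, -351.6, 216.8]
ee_rot: [179.8, -0.5, 105.0]
force: [-0.6, -0.1, -1.4]
gripper_width: 29.6
gripper_force: 45.0
```

Run:
```python
from h import *
s=env.state();p,R=pose();print(s["qpos"].round(1),R.round(3))
```

```text
[-36.4  21.7  84.    0.5  74.5 -51.5] [[-0.258  0.966  0.001]
 [ 0.966  0.258  0.01 ]
 [ 0.009  0.004 -1.   ]]
```

Call:
send_rows(
  targets=[
    [[-0.0878,-0.0235,0,0.1,-0.007,0.01,1],[-0.0878,-0.0235,0,0.1,-0.007,0.01,1],[-0.0878,-0.0235,0,0.1,-0.007,0.01,1],[-0.0878,-0.0235,0,0.1,-0.007,0.01,1],[-0.0878,-0.0235,0,0.1,-0.007,0,1],[0,0,0,0,0,0,1],[0,0,0,0,0,0,1]],
  ],
)

```text
time_s: 8.85
ee_pos: [599.0, -358.0, 222.3]
ee_rot: [-179.9, 39.5, 105.0]
force: [0.5, -0.3, -0.0]
gripper_width: 29.9
gripper_force: 45.0
```

Run:
```python
from h import *
s=env.state();p,R=pose();print(s["qpos"].round(1),R.round(3))
t=np.radians(50);d=R@[np.cos(t),0,np.sin(t)];print('d',d.round(3)) 
C,im,D=look("side",(("driver_tip",130),("stand_hole0",75),("driver_grip",235)),"s3")
a,b,c=[optics.place_of("side",n)[0]["at"] for n in("driver_tip","stand_hole0","driver_grip")]
x0,y0=map(int,b); x0=max(0,x0-110);y0=max(0,y0-130)
save("s3c",cv2.resize(im[y0:y0+200,x0:x0+260],None,fx=3,fy=3)); print(x0,y0)
```

```text
[-16.8  20.4  97.  -45.4  49.4  -5.3] [[-0.2    0.966  0.163]
 [ 0.746  0.258 -0.614]
 [-0.636 -0.001 -0.772]]
d [-0.003  0.009 -1.   ]
driver_tip 0.96 [385. 282.] [ 594.6 -357.3  130. ] depth [ 593.6 -356.7  132.3]
stand_hole0 0.71 [380. 296.] [ 589.7 -360.6   75. ] depth [ 606.9 -348.8   45.7]
stand_hole0 0.23 [326. 212.] [639.2 -56.6  75. ] depth [642.3 -51.7  72.2]
driver_grip 0.84 [394. 255.] [ 598.3 -350.9  235. ] depth [ 585.  -358.6  253.9]
driver_grip 0.53 [282. 206.] [460.7 -91.5 235. ] depth [531.3  24.1  90.3]
270 165
```

View pics/s3c.png

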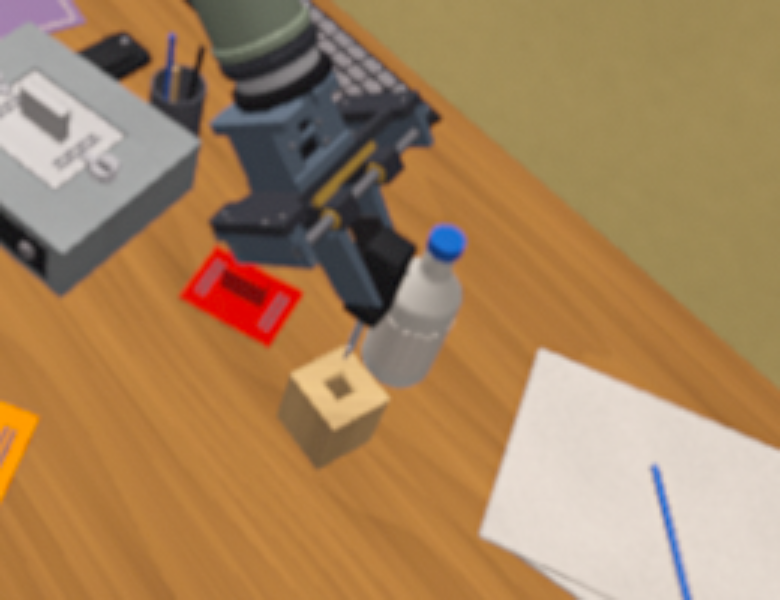

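Crop of the side view: the tip at about (346,357) hangs over the stand mouth at (340,386), clear of the bottle at (410,320). I'll lower it with a +2/−1 mm correction.

Call:
send_rows(
  targets=[
    [[0,0,0,0.01,-0.003,-0.05,1],[0,0,0,0,0,-0.1,1],[0,0,0,0,0,-0.08,1],[0,0,0,0,0,-0.05,1],[0,0,0,0,0,-0.05,1],[0,0,0,0,0,0,1]],
  ],
)

```text
time_s: 9.8
ee_pos: [601.0, -359.3, 154.1]
ee_rot: [-179.8, 39.5, 105.1]
force: [-0.9, -0.0, -1.6]
gripper_width: 29.9
gripper_force: 45.0
```

Call:
send_rows(
  targets=[
    [[0,0,0,0,0,-0.06,1],[0,0,0,0,0,-0.06,1],[0,0,0,0,0,-0.06,1],[0,0,0,0,0,-0.03,1],[0,0,0,0,0,0,1]],
  ],
)

```text
time_s: 10.3
ee_pos: [601.5, -359.5, 113.6]
ee_rot: [-179.9, 39.6, 105.0]
force: [0.5, -0.2, -1.9]
gripper_width: 30.1
gripper_force: 45.0
```

Call:
send_rows(
  targets=[
    [[0,0,0,0,0,-0.015,1],[0,0,0,0,0,-0.01,1],[0,0,0,0,0,0,1],[0,0,0,0,0,0,-1],[0,0,0,0,0,0,-1],[0,0,0,0,0,0,-1],[0,0,0,0,0,0,-1],[0,0,0,0,0,0,-1],[0,0,0,0,0,0,-1]],
  ],
)

```text
time_s: 11.2
ee_pos: [601.7, -359.5, 109.1]
ee_rot: [-180.0, 39.6, 105.0]
force: [0.4, -0.1, 0.0]
gripper_width: 74.9
gripper_force: 0.0
```

Call:
send_rows(
  targets=[
    [[0,0,0,-0.033,0.123,0.155,-1],[0,0,0,-0.033,0.123,0.155,-1],[0,0,0,-0.033,0.123,0.155,-1],[0.086,0.023,0,0,0,0.06,-1],[0.086,0.023,0,0,0,0.06,-1],[0.086,0.023,0,0,0,0.06,-1],[0.086,0.023,0,0,0,0.06,-1],[0.086,0.023,0,0,0,0.06,-1],[0,0,-0.09,0,0,0,-1],[0,0,-0.09,0,0,0,-1],[0,0,-0.09,0,0,0,-1],[0,0,-0.09,0,0,0,-1]],
  ],
)

```text
time_s: 12.4
ee_pos: [581.1, -286.5, 260.1]
ee_rot: [-179.8, 0.5, 72.2]
force: [0.1, 0.7, 0.2]
gripper_width: 90.9
gripper_force: 0.0
```

Call:
send_rows(
  targets=[
    [[0,0,-0.09,0,-0.05,0,-1],[0,0,-0.09,0,-0.05,0,-1],[0,0,-0.09,0,-0.05,0,-1],[0,0,-0.09,0,-0.05,0,-1],[0,0,-0.09,0,-0.05,0,-1],[0,0,-0.09,0,-0.05,0,-1],[0,0,-0.01,0,-0.05,0,-1],[0,0,0,0,0,0,-1]],
  ],
)

```text
time_s: 13.2
ee_pos: [581.0, -357.4, 259.9]
ee_rot: [-179.8, 0.5, 23.1]
force: [0.0, 0.9, 0.8]
gripper_width: 91.4
gripper_force: 0.0
```

Run:
```python
from h import *
s=env.state();print(s["qpos"].round(1),s["ee_pos"].round(1),s["ee_rot"].round(1))
C,im,D=look("wrist",(("driver_grip",117.5),("stand_hole0",75)),"w4")
v,u=np.mgrid[0:420,0:560]; P=bydepth(C,np.c_[u.ravel(),v.ravel()],D)
for lo,hi in((150,170),(68,82)):
    m=(P[:,2]>lo)&(P[:,2]<hi)&(np.hypot(P[:,0]-601,P[:,1]+358)<50); print(m.sum(),P[m].mean(0),cv2.minAreaRect(P[m][:,:2].astype(np.float32)))
```

```text
[-32.4  27.5  68.7  -0.3  84.3  34.5] [ 581.  -357.4  259.9] [-179.8    0.5   23.1]
driver_grip 0.58 [288. 179.] [ 598.9 -358.3  117.5] depth [ 607.  -353.3  162. ]
stand_hole0 0.8 [287. 168.] [ 602.6 -355.8   75. ] depth [ 614.6 -349.   158.7]
1051 [ 602.67974454 -357.47331327  160.1477929 ] ((601.3561401367188, -358.1113586425781), (30.41364860534668, 30.395456314086914), 14.438549995422363)
1361 [ 609.87120076 -351.65154091   76.10633753] ((601.21435546875, -358.1272277832031), (60.05356216430664, 60.22328186035156), 86.83663177490234)
```

View pics/w4.png

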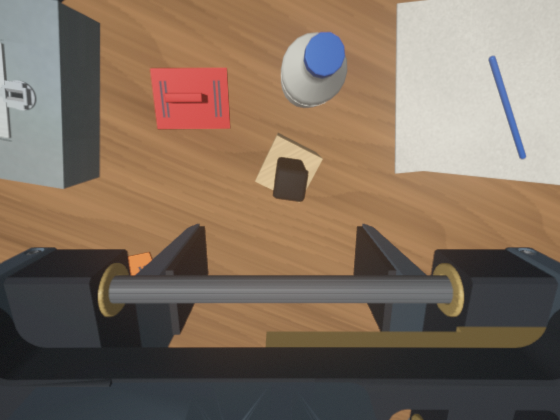

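Wrist picture: the handle stands upright in the stand at (290,180), bottle clear at (315,65). Depth gives its top at z=160, so it is seated. Now I grasp it from above.

Call:
send_rows(
  targets=[
    [[0,0,-0.095,0.1,-0.004,0,-1],[0,0,0,0,0,-0.2,-1],[0,0,0,0,0,-0.2,-1],[0,0,0,0,0,-0.2,-1],[0,0,0,0,0,-0.17,-1],[0,0,0,0,0,0,-1]],
  ],
)

```text
time_s: 13.95
ee_pos: [598.2, -354.5, 100.7]
ee_rot: [-179.3, 1.0, 14.6]
force: [0.1, 0.4, 0.0]
gripper_width: 91.3
gripper_force: 0.0
```

Call:
send_rows(
  targets=[
    [[-0.005,-0.012,0,0.015,-0.016,0.015,-1],[0,0,0,0,0,0,-1],[0,0,0,0,0,0,-1]],
  ],
)

```text
time_s: 14.25
ee_pos: [605.6, -361.0, 112.4]
ee_rot: [179.2, -0.7, 14.5]
force: [1.7, 0.2, -0.5]
gripper_width: 91.3
gripper_force: 0.0
```

Call:
send_rows(
  targets=[
    [[0,0,0,0,0,0,-1],[0,0,0,0,0,0,-1]],
  ],
)

```text
time_s: 14.45
ee_pos: [604.6, -360.4, 110.4]
ee_rot: [179.4, -0.5, 14.5]
force: [0.4, 0.0, 0.9]
gripper_width: 91.2
gripper_force: 0.0
```

Run:
```python
from h import *
p,R=pose();print(p.round(1),R.round(4)); s=env.state();print(s["qvel"].round(2))
```

```text
[ 604.6 -360.4  110.4] [[ 0.9681  0.2502  0.0111]
 [ 0.2503 -0.9681 -0.008 ]
 [ 0.0088  0.0105 -0.9999]]
[-0.09  0.45  0.56  0.02 -0.06  0.04]
```

Call:
send_rows(
  targets=[
    [[0.005,0.007,0,-0.015,0.011,-0.02,-1],[0,0,0,0,0,0,-1],[0,0,0,0,0,0,-1],[0,0,0,0,0,0,-1]],
  ],
)

```text
time_s: 14.85
ee_pos: [601.3, -358.0, 105.1]
ee_rot: [-179.9, 0.1, 14.5]
force: [-0.2, 0.5, -0.2]
gripper_width: 91.2
gripper_force: 0.0
```

Run:
```python
from h import *
p,R=pose();print(p.round(1),R.round(4)); s=env.state();print(s["qvel"].round(2))
```

```text
[ 601.3 -358.   105.1] [[ 9.682e-01  2.503e-01 -1.400e-03]
 [ 2.503e-01 -9.682e-01  8.000e-04]
 [-1.200e-03 -1.100e-03 -1.000e+00]]
[ 0.04  0.01 -0.13  0.07 -0.    0.  ]
```

Call:
send_rows(
  targets=[
    [[0,0,0,0,0,0,1],[0,0,0,0,0,0,1],[0,0,0,0,0,0,1],[0,0,0,0,0,0,1],[0,0,0,0,0,0,1],[0,0,0,0,0,0,1],[0,0,0,0,0,0,1],[0,0,0,0,0,0,1],[0,0,0,0,0,0,1],[0,0,0,0,0,0,1],[0,0,0,0,0,0,1],[0,0,0,0,0,0,1]],
  ],
  grip_force=45,
)

```text
time_s: 16.05
ee_pos: [601.3, -358.0, 105.3]
ee_rot: [-179.9, 0.1, 14.5]
force: [0.3, 0.1, 0.8]
gripper_width: 29.7
gripper_force: 45.0
```

Run:
```python
from h import *
f=np.load('w1.npz');im=f["im"]
save("slots",np.hstack([cv2.resize(im[150:190,315:355],(390,390),interpolation=3),cv2.resize(im[245:285,280:320],(390,390),interpolation=3)]))
```

```text
(no output)
```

View pics/slots.png

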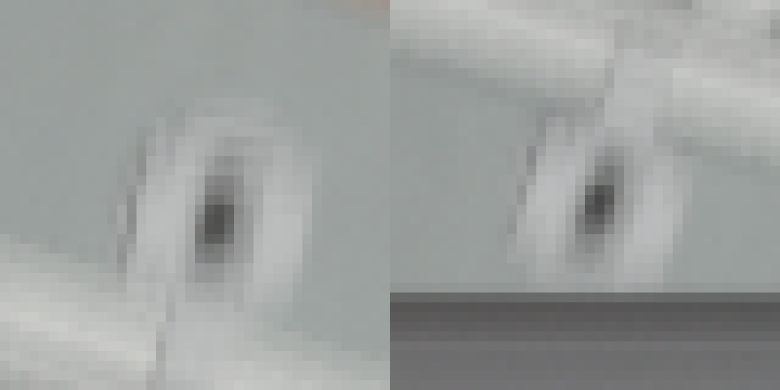

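The slot crops show the left slot at about 115° and the right at about 106° in world yaw, both nearly along the wings. I'll lift and go to the right slot first.

Call:
send_rows(
  targets=[
    [[0,0,0,0,0,0.2,1],[0,0,0,0,0,0.2,1],[0,0,0,0,0,0.2,1],[0,0,0.093,-0.019,0.139,0,1],[0,0,0.093,-0.019,0.139,0,1],[0,0,0.093,-0.019,0.139,0,1],[0,0,0.093,-0.019,0.139,0,1],[0,0,0.093,-0.019,0.139,0,1],[0,0,0.093,-0.019,0.139,0,1],[0,0,0.093,-0.019,0.139,0,1],[0,0,0.093,-0.019,0.139,0,1],[0,0,0.093,-0.019,0.139,0,1]],
  ],
)

```text
time_s: 17.25
ee_pos: [566.6, -106.7, 225.1]
ee_rot: [-179.9, 0.1, 90.2]
force: [-0.2, 0.4, -0.8]
gripper_width: 30.2
gripper_force: 45.0
```

Call:
send_rows(
  targets=[
    [[0,0,0.093,-0.019,0.139,-0.05,1],[0,0,0.093,-0.019,0.139,-0.05,1],[0,0,0,0,0,0,1],[0,0,0,0,0,0,1],[0,0,0,0,0,0,1],[0,0,0,0,0,0,1]],
  ],
)

```text
time_s: 17.85
ee_pos: [559.9, -53.2, 205.6]
ee_rot: [-180.0, 0.1, 106.5]
force: [1.0, 0.4, -1.3]
gripper_width: 29.9
gripper_force: 45.0
```

Run:
```python
from h import *
p,R=pose();s=env.state();print(s["qpos"].round(1),p.round(1),s["ee_rot"].round(1))
C,im,D=look("wrist",(("right_slot",85),("left_slot",85),("driver_tip",p[2]-95)),"w5")
save("w5c",cv2.resize(im[90:250,190:370],None,fx=3.6,fy=3.6,interpolation=3))
```

```text
[ -6.5  17.5  92.1  -0.1  70.4 -23. ] [559.9 -53.2 205.6] [-1.800e+02  1.000e-01  1.065e+02]
right_slot 0.74 [283. 200.] [562.8 -52.7  85. ] depth [562.8 -54.1  79.4]
left_slot 0.87 [290.  12.] [521.  107.8  85. ] depth [520.3 109.3  80.2]
driver_tip 0.94 [284. 207.] [563.2 -52.2 110.6] depth [565.6 -59.9  79.5]
driver_tip 0.61 [393. 172.] [647.2   6.6 110.6] depth [661.4   4.6  75.4]
driver_tip 0.6 [282. 259.] [ 575.8 -103.   110.6] depth [555.8 -39.  247.8]
```

View pics/w5c.png

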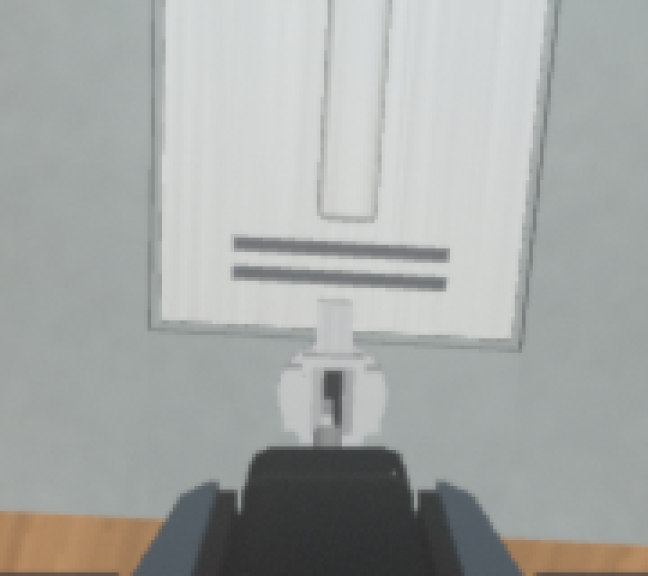

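```bash
cat >> h.py <<'E'
def proj(C,X):
    K,k,Rw,o=C; c=(np.array(X,float)-o)@Rw; x=c[:2]/c[2]; x=x*(1+k*(x@x)); return K[:2,:2]@x+K[:2,2]
E
python3 - <<'E'
from h import *
f=np.load('w5.npz');C=(*cam("wrist")[:2],f["Rw"],f["o"])
p,R=pose()
for z in(95,80,60,30): print('tool z',z,proj(C,p+R@[0,0,z]).round(1))
for c in((332,396),(334,400)): print(onz(C,[190+c[0]/3.6,90+c[1]/3.6],85)[0].round(1))
g=cv2.cvtColor(f["im"],cv2.COLOR_RGB2GRAY); print(g[186:218,264:302])
E
```

```text
tool z 95 [280.3 206.6]
tool z 80 [280.3 211.3]
tool z 60 [280.3 218.5]
tool z 30 [280.4 231.7]
[561.6 -52.9  85. ]
[562.4 -53.8  85. ]
[[167 168 166 ... 167 167 167]
 [167 166 166 ... 169 169 168]
 [167 167 167 ... 168 168 167]
 ...
 [ 69  66  64 ... 100 133 156]
 [ 62  62  61 ...  65  82 122]
 [ 63  60  60 ...  62  70 111]]
```

Call:
send_rows(
  targets=[
    [[0,0,0,0.0105,0,-0.05,1],[0,0,0,0,0,-0.05,1],[0,0,0,0,0,-0.03,1],[0,0,0,0,0,0,1],[0,0,0,0,0,0,1],[0,0,0,0,0,0,1]],
  ],
)

```text
time_s: 18.65
ee_pos: [561.8, -52.2, 179.6]
ee_rot: [-180.0, 0.1, 106.6]
force: [0.6, -0.0, -1.1]
gripper_width: 29.6
gripper_force: 45.0
```

Call:
send_rows(
  targets=[
    [[0,0,0,0,0,-0.01,1],[0,0,0,0,0,-0.01,1],[0,0,0,0,0,0,1],[0,0,0,0,0,0,1]],
  ],
)

```text
time_s: 19.05
ee_pos: [561.6, -52.2, 175.3]
ee_rot: [-179.9, 0.1, 106.6]
force: [0.2, 0.2, -1.1]
gripper_width: 29.9
gripper_force: 45.0
```

Run:
```python
from h import *
s=env.state();print(s["ee_pos"].round(1),s["ee_rot"].round(1),s["force"].round(1),s["torque"].round(2))
```

```text
[561.6 -52.2 175.3] [-1.799e+02  1.000e-01  1.066e+02] [ 0.2  0.2 -1.1] [-0.06  0.03 -0.01]
```

Call:
send_rows(
  targets=[
    [[0,0,0.05,0,-0.003,-0.005,1],[0,0,0.08,0,0,0,1],[0,0,0.08,0,0,0,1],[0,0,0.08,0,0,0,1],[0,0,0.08,0,0,0,1],[0,0,0.08,0,0,0,1]],
  ],
)

```text
time_s: 19.65
ee_pos: [561.3, -53.0, 174.3]
ee_rot: [-179.9, 0.0, 147.4]
force: [-0.7, -0.4, -0.7]
gripper_width: 29.6
gripper_force: 45.0
```

Run:
```python
from h import *
s=env.state();print(s["ee_pos"].round(1),s["ee_rot"].round(1),s["force"].round(1),s["torque"].round(2),s["qpos"].round(1))
```

```text
[561.3 -53.  174.3] [-179.9    0.   147.4] [-0.7 -0.4 -0.7] [-0.16  0.15 -0.07] [ -6.5  18.9  94.7  -0.1  66.4 -63.8]
```

Call:
send_rows(
  targets=[
    [[0,0,0.08,0,0,0,1],[0,0,0.08,0,0,0,1],[0,0,0.08,0,0,0,1],[0,0,0.08,0,0,0,1],[0,0,0.08,0,0,0,1],[0,0,0.08,0,0,0,1],[0,0,0.06,0,0,0,1],[0,0,0.05,0,0,0,1],[0,0,0.03,0,0,0,1],[0,0,0,0,0,0,1]],
  ],
)

```text
time_s: 20.65
ee_pos: [561.0, -53.4, 174.3]
ee_rot: [-179.9, -0.0, -157.1]
force: [-0.8, -1.9, -0.2]
gripper_width: 29.7
gripper_force: 45.0
```

Run:
```python
from h import *
s=env.state();print(s["ee_pos"].round(1),s["ee_rot"].round(1),s["force"].round(1),s["torque"].round(2),s["qpos"].round(1))
```

```text
[561.  -53.4 174.3] [-179.9   -0.  -157.1] [-0.8 -1.9 -0.2] [-0.42  0.44 -0.07] [-6.500e+00  1.890e+01  9.480e+01 -1.000e-01  6.630e+01 -1.194e+02]
```

Call:
send_rows(
  targets=[
    [[0,0,0.06,0,0,0,1],[0,0,0,0,0,0,1],[0,0,-0.08,0,0,0,1],[0,0,-0.05,0,0,0,1],[0,0,0,0,0,0.1,1],[0,0,0,0,0,0.1,1],[0,0,0,0,0,0.1,1]],
  ],
)

```text
time_s: 21.35
ee_pos: [562.0, -52.3, 235.0]
ee_rot: [-180.0, 0.1, -163.6]
force: [-1.0, -0.3, -0.3]
gripper_width: 30.1
gripper_force: 45.0
```

Call:
send_rows(
  targets=[
    [[0,0,-0.09,-0.02,0.08,0,1],[0,0,-0.09,-0.02,0.08,0,1],[0,0,-0.09,-0.02,0.08,0,1],[0,0,-0.09,-0.02,0.08,0,1],[0,0,-0.09,-0.02,0.08,0,1],[0,0,-0.09,-0.02,0.08,0,1],[0,0,-0.09,-0.02,0.08,0,1],[0,0,-0.09,-0.02,0.08,0,1],[0,0,-0.09,-0.02,0.08,0,1],[0,0,-0.04,-0.02,0.08,0,1],[0,0,0,0,0,0,1],[0,0,0,0,0,0,1]],
  ],
)

```text
time_s: 22.55
ee_pos: [521.8, 107.4, 234.4]
ee_rot: [-180.0, 0.1, 120.1]
force: [0.1, -0.6, -0.6]
gripper_width: 30.0
gripper_force: 45.0
```

Call:
send_rows(
  targets=[
    [[0,0,0,0,0,0,1]],
  ],
)

```text
time_s: 22.65
ee_pos: [521.8, 106.8, 234.3]
ee_rot: [-180.0, 0.1, 120.0]
force: [-0.6, 0.5, -2.0]
gripper_width: 29.9
gripper_force: 45.0
```

Run:
```python
from h import *
p,R=pose();s=env.state();print(s["qpos"].round(1),p.round(1),s["ee_rot"].round(1))
C,im,D=look("wrist",(("right_slot",85),("left_slot",85),("driver_tip",p[2]-95)),"w6")
print(proj(C,p+R@[0,0,95]),proj(C,[521,107.8,85]),proj(C,[562,-53.3,85]))
save("w6c",cv2.resize(im[90:250,190:370],None,fx=3.6,fy=3.6,interpolation=3))
a=optics.grab_frame("top")[0]; np.save('t6',a)
```

```text
[ 10.4  13.8  93.1  -0.1  73.1 -19.6] [521.8 106.8 234.3] [-1.8e+02  1.0e-01  1.2e+02]
left_slot 0.56 [283. 190.] [522.1 111.1  85. ] depth [522.1 109.6  79.2]
driver_tip 0.6 [285. 208.] [526.2 108.1 139.3] depth [535.3  93.6  81.1]
[280.49369618 207.11848962] [280.33929401 192.03578872] [243.88123656 317.54408886]
```

View pics/w6c.png

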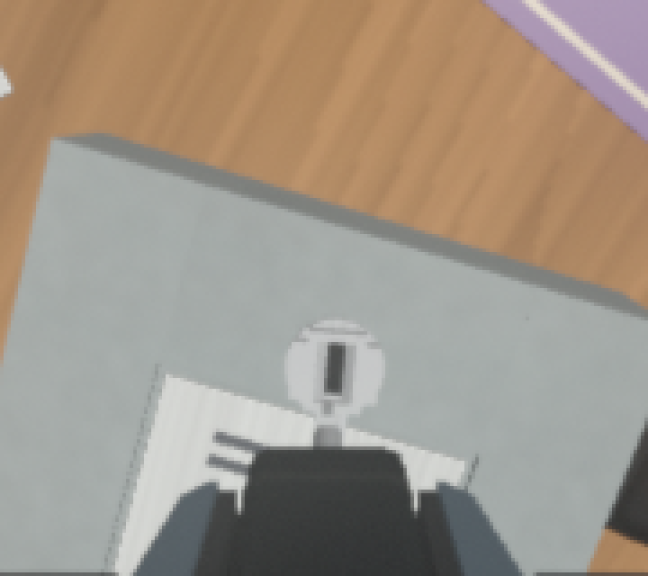

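Crop: left fastener head at (335,370), slot leaning about 4° clockwise of image-vertical, so its yaw is about 116°. The blade at (327,420) is about 2 mm off, so I'll correct and insert it.

Call:
send_rows(
  targets=[
    [[0,0,-0.039,0.0095,0.008,-0.1,1],[0,0,0,0,0,-0.1,1],[0,0,0,0,0,-0.06,1],[0,0,0,0,0,0,1],[0,0,0,0,0,0,1],[0,0,0,0,0,-0.01,1],[0,0,0,0,0,-0.01,1],[0,0,0,0,0,-0.01,1],[0,0,0,0,0,0,1]],
  ],
)

```text
time_s: 23.8
ee_pos: [523.4, 108.7, 176.2]
ee_rot: [-179.9, 0.1, 116.6]
force: [0.1, 0.8, -0.5]
gripper_width: 30.0
gripper_force: 45.0
```

Run:
```python
from h import *
s=env.state();print(s["ee_pos"].round(1),s["ee_rot"].round(1),s["force"].round(1),s["torque"].round(2),s["qpos"].round(1))
```

```text
[523.4 108.7 176.2] [-1.799e+02  1.000e-01  1.166e+02] [ 0.1  0.8 -0.5] [-0.05  0.06  0.  ] [ 10.6  16.3  98.3  -0.1  65.5 -16. ]
```

Call:
send_rows(
  targets=[
    [[0,0,0.05,0,0,-0.01,1],[0,0,0.08,0,0,0,1],[0,0,0.08,0,0,0,1],[0,0,0.08,0,0,0,1],[0,0,0.08,0,0,0,1],[0,0,0.08,0,0,0,1],[0,0,0.08,0,0,0,1]],
  ],
)

```text
time_s: 24.5
ee_pos: [523.2, 108.6, 174.2]
ee_rot: [-179.9, 0.0, 164.5]
force: [-0.2, 0.3, -1.2]
gripper_width: 29.6
gripper_force: 45.0
```

Call:
send_rows(
  targets=[
    [[0,0,0.08,0,0,0,1],[0,0,0.08,0,0,0,1],[0,0,0.08,0,0,0,1],[0,0,0.08,0,0,0,1],[0,0,0.08,0,0,0,1],[0,0,0.06,0,0,0,1],[0,0,0.04,0,0,0,1],[0,0,0.02,0,0,0,1],[0,0,0,0,0,0,1]],
  ],
)

```text
time_s: 25.4
ee_pos: [523.0, 108.1, 174.2]
ee_rot: [-179.9, -0.0, -148.9]
force: [-1.1, -1.6, -0.1]
gripper_width: 30.1
gripper_force: 45.0
```

Run:
```python
from h import *
s=env.state();print(s["ee_pos"].round(1),s["ee_rot"].round(1),s["force"].round(1),s["torque"].round(2),s["qpos"].round(1))
```

```text
[523.  108.1 174.2] [-179.9   -0.  -148.9] [-1.1 -1.6 -0.1] [-0.54  0.31 -0.09] [ 1.050e+01  1.630e+01  9.860e+01 -1.000e-01  6.510e+01 -1.105e+02]
```

Call:
send_rows(
  targets=[
    [[0,0,-0.08,0,0,0,1],[0,0,-0.06,0,0,0,1],[0,0,0,0,0,0.1,1],[0,0,0,0,0,0.15,1],[0,0,-0.09,0,0,0.19,1],[0,0,-0.09,0,0,0.19,1],[0,0,-0.09,0.03,-0.1,0,1],[0,0,-0.09,0.03,-0.15,0,1],[0,0,-0.09,0.03,-0.15,0,1],[0,0,-0.09,0.03,-0.15,0,1],[0,0,-0.09,0.03,-0.15,0,1],[0,0,-0.09,0.03,-0.15,0,1]],
  ],
)

```text
time_s: 26.6
ee_pos: [559.8, -62.2, 300.4]
ee_rot: [180.0, 0.1, 133.3]
force: [0.6, 0.3, -1.3]
gripper_width: 30.1
gripper_force: 45.0
```

Call:
send_rows(
  targets=[
    [[0,0,-0.09,0.01,-0.04,0,1],[0,0,-0.09,0,0,0,1],[0,0,-0.09,0,0,0,1],[0,0,0,0,0,0,1],[0,0,0,0,0,0,1]],
  ],
)

```text
time_s: 27.1
ee_pos: [561.6, -69.1, 300.3]
ee_rot: [-180.0, 0.1, 109.5]
force: [0.8, 0.2, -2.6]
gripper_width: 29.7
gripper_force: 45.0
```

Run:
```python
from h import *
p,R=pose();s=env.state();print(s["qpos"].round(1),p.round(1),s["ee_rot"].round(1))
C,im,D=look("wrist",(("right_slot",85),("left_slot",85),("panel_grip",97)),"w7")
l=[]
for X in([562,-53.3,85],[523.7,108.4,85]):
    u,v=proj(C,X).round().astype(int); print(u,v); v=max(v,26); l.append(cv2.resize(im[v-26:v+26,u-26:u+26],(390,390),interpolation=3))
save("w7c",np.hstack(l))
```

```text
[ -8.1  15.2  81.8  -0.1  83.1 -27.6] [561.6 -69.1 300.3] [-1.800e+02  1.000e-01  1.095e+02]
right_slot 0.16 [283. 208.] [ 576.3 -101.6   85. ] depth [561.3 -64.7 219.8]
left_slot 0.7 [282. 207.] [ 575.8 -101.7   85. ] depth [561.3 -64.7 219.8]
panel_grip 0.96 [296. 102.] [545.5  29.3  97. ] depth [544.   28.1 120.2]
panel_grip 0.63 [ 98. 193.] [ 346.4 -158.9   97. ] depth [ 312.5 -186.2   31.6]
285 170
301 26
```

View pics/w7c.png

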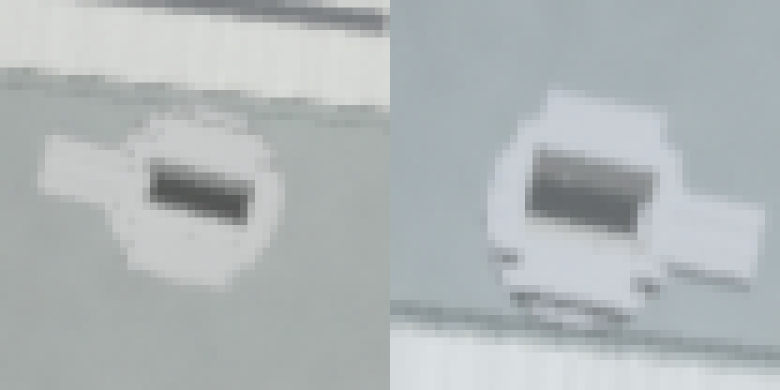

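The last picture shows both fasteners open, wings parallel to the panel's edge. Next: back to the stand.

Call:
send_rows(
  targets=[
    [[0,0,-0.088,0.018,-0.131,0,1],[0,0,-0.088,0.018,-0.131,0,1],[0,0,-0.088,0.018,-0.131,0,1],[0,0,-0.088,0.018,-0.131,0,1],[0,0,-0.088,0.018,-0.131,0,1],[0,0,-0.088,0.018,-0.131,0,1],[0,0,-0.088,0.018,-0.131,0,1],[0,0,-0.088,0.018,-0.131,0,1],[0,0,-0.088,0.018,-0.131,-0.1,1],[0,0,-0.088,0.018,-0.131,-0.1,1],[0,0,-0.088,0.018,-0.131,-0.1,1],[0,0,-0.088,0,0,-0.1,1]],
  ],
)

```text
time_s: 28.5
ee_pos: [601.1, -360.8, 218.6]
ee_rot: [180.0, 0.1, 13.9]
force: [-0.3, 0.2, -1.5]
gripper_width: 30.0
gripper_force: 45.0
```

Call:
send_rows(
  targets=[
    [[0,0,0,0,0,0,1],[0,0,0,0,0,0,1],[0,0,0,0,0,0,1],[0,0,0,0,0,0,1]],
  ],
)

```text
time_s: 28.9
ee_pos: [601.8, -357.2, 222.2]
ee_rot: [179.9, -0.1, 14.4]
force: [-0.4, 0.2, -1.0]
gripper_width: 29.6
gripper_force: 45.0
```

Run:
```python
from h import *
p,R=pose();s=env.state();print(p.round(1),R.round(3).tolist())
C,im,D=look("side",(("driver_tip",p[2]-95),("stand_hole0",75)),"s8")
print(proj(C,p+R@[0,0,95]),proj(C,[601.3,-358.1,75]))
```

```text
[ 601.8 -357.2  222.2] [[0.968, 0.249, 0.001], [0.249, -0.968, -0.001], [0.001, 0.001, -1.0]]
driver_tip 0.81 [388. 282.] [ 602.4 -358.7  127.2] depth [ 598.1 -359.1  131.8]
stand_hole0 0.65 [383. 293.] [ 601.6 -357.8   75. ] depth [ 610.7 -351.5   61.6]
[387.25182837 281.75479448] [383.00671072 292.95347771]
```

Call:
send_rows(
  targets=[
    [[0,0,0,-0.002,-0.004,-0.1,1],[0,0,0,0,0,-0.1,1],[0,0,0,0,0,-0.1,1],[0,0,0,0,0,-0.08,1],[0,0,0,0,0,-0.05,1],[0,0,0,0,0,0,1],[0,0,0,0,0,0,1]],
  ],
)

```text
time_s: 29.75
ee_pos: [601.1, -358.4, 135.1]
ee_rot: [-180.0, 0.0, 14.3]
force: [0.8, -0.6, -1.1]
gripper_width: 29.6
gripper_force: 45.0
```

Call:
send_rows(
  targets=[
    [[0,0,0,0,0,-0.06,1],[0,0,0,0,0,-0.05,1],[0,0,0,0,0,-0.025,1],[0,0,0,0,0,0,1],[0,0,0,0,0,0,1]],
  ],
)

```text
time_s: 30.25
ee_pos: [600.7, -358.2, 107.2]
ee_rot: [-179.9, 0.1, 14.3]
force: [-0.6, -0.7, -1.2]
gripper_width: 29.8
gripper_force: 45.0
```

Call:
send_rows(
  targets=[
    [[0,0,0,0,0,-0.007,1],[0,0,0,0,0,0,-1],[0,0,0,0,0,0,-1],[0,0,0,0,0,0,-1],[0,0,0,0,0,0,-1],[0,0,0,0,0,0,-1],[0,0,0,0,0,0,-1],[0,0,0,0,0,0,-1],[0,0,0,0,0,0.2,-1],[0,0,0,0,0,0.2,-1],[0,0,0,0,0,0.2,-1],[0,0,0,0,0,0.1,-1]],
  ],
)

```text
time_s: 31.45
ee_pos: [601.8, -358.9, 250.5]
ee_rot: [179.8, -0.2, 14.3]
force: [0.2, 0.2, 1.2]
gripper_width: 91.0
gripper_force: 0.0
```

Run:
```python
from h import *
p,R=pose();print(p.round(1))
C=cam("top");im,D=optics.grab_frame("top"); im,D=optics.grab_frame("wrist"); C=cam("wrist")
v,u=np.mgrid[0:420,0:560]; P=bydepth(C,np.c_[u.ravel(),v.ravel()],D)
m=(P[:,2]>145)&(P[:,2]<175)&(np.hypot(P[:,0]-601,P[:,1]+358)<50); print(m.sum(),np.median(P[m],0),cv2.minAreaRect(P[m][:,:2].astype(np.float32)))
```

```text
[ 601.8 -358.9  250.5]
1050 [ 602.67063144 -357.28974002  157.85106901] ((600.8427124023438, -357.473388671875), (29.220462799072266, 29.86525535583496), 14.568208694458008)
```

Call:
send_rows(
  targets=[
    [[0,0,0.083,-0.024,0.1615,0,-1],[0,0,0.083,-0.024,0.1615,0,-1],[0,0,0.083,-0.024,0.1615,0,-1],[0,0,0.083,-0.024,0.1615,0,-1],[0,0,0.083,-0.024,0.1615,0,-1],[0,0,0.083,-0.024,0.1615,0,-1],[0,0,0.083,-0.024,0.1615,0,-1],[0,0,0.083,-0.024,0.1615,0,-1],[0,0,0.083,-0.024,0.1615,0,-1],[0,0,0.083,-0.024,0.1615,0,-1],[0,0,0.083,-0.024,0.1615,0,-1],[0,0,0.083,-0.024,0.1615,0,-1]],
  ],
)

```text
time_s: 32.75
ee_pos: [541.7, 30.6, 243.9]
ee_rot: [-179.8, 0.0, 104.3]
force: [0.5, -0.6, 0.1]
gripper_width: 91.1
gripper_force: 0.0
```

Call:
send_rows(
  targets=[
    [[0,0,0,0,0,-0.1,-1],[0,0,0,0,0,0,-1],[0,0,0,0,0,0,-1],[0,0,0,0,0,0,-1]],
  ],
)

```text
time_s: 33.15
ee_pos: [543.3, 28.8, 225.9]
ee_rot: [-179.9, 0.1, 103.9]
force: [0.4, 0.4, 0.4]
gripper_width: 91.0
gripper_force: 0.0
```

Run:
```python
from h import *
p,R=pose();s=env.state();print(p.round(1),s["ee_rot"].round(1),s["qpos"].round(1))
C,im,D=look("wrist",(("panel_grip",97),("mat_mid",2)),"w9")
v,u=np.mgrid[0:420,0:560]; P=bydepth(C,np.c_[u.ravel(),v.ravel()],D)
m=(P[:,2]>108)&(P[:,2]<130)&(np.hypot(P[:,0]-544,P[:,1]-28)<45); print(m.sum(),np.median(P[m],0),cv2.minAreaRect(P[m][:,:2].astype(np.float32)))
C,im,D=look("top",(("mat_mid",2),("mug",0)),"t9")
```

```text
[543.3  28.8 225.9] [-1.799e+02  1.000e-01  1.039e+02] [  1.9  15.1  92.5  -0.1  72.5 -12. ]
panel_grip 0.95 [279. 198.] [541.9  28.5  97. ] depth [540.1  35.  120.3]
panel_grip 0.64 [120.  80.] [371.9 102.6  97. ] depth [332.5 102.9  20.5]
868 [542.20977754  29.93320206 119.96218219] ((542.801025390625, 27.66196632385254), (13.498006820678711, 59.21516799926758), 13.750682830810547)
mat_mid 0.75 [169. 172.] [622.9 319.2   2. ] depth [625.7 321.6   0.7]
mug 0.65 [156. 228.] [461.6 348.    0. ] depth [462.5 347.9   5.9]
```

Call:
send_rows(
  targets=[
    [[0,0,0,-0.002,-0.005,-0.2,-1],[0,0,0,0,0,-0.2,-1],[0,0,0,0,0,-0.18,-1],[0,0,0,0,0,-0.13,-1],[0,0,0,0,0,0,-1],[0,0,0,0,0,0,-1],[0,0,0,0,0,0,-1],[0,0,0,0,0,0,-1]],
  ],
)

```text
time_s: 34.25
ee_pos: [544.0, 28.4, 85.7]
ee_rot: [179.9, 0.1, 103.9]
force: [-0.5, 0.1, 0.8]
gripper_width: 90.9
gripper_force: 0.0
```

Call:
send_rows(
  targets=[
    [[0,0,0,0,0,0,1],[0,0,0,0,0,0,1],[0,0,0,0,0,0,1],[0,0,0,0,0,0,1],[0,0,0,0,0,0,1],[0,0,0,0,0,0,1],[0,0,0,0,0,0,1],[0,0,0,0,0,0,1],[0,0,0,0,0,0,1],[0,0,0,0,0,0,1],[0,0,0,0,0,0,1],[0,0,0,0,0,0,1]],
  ],
  grip_force=35,
)

```text
time_s: 35.45
ee_pos: [542.6, 28.4, 83.9]
ee_rot: [-179.9, 0.1, 103.9]
force: [0.0, -0.2, -0.5]
gripper_width: 14.3
gripper_force: 35.0
```

Call:
send_rows(
  targets=[
    [[0,0,0,0,0,0,1],[0,0,0,0,0,0,1]],
  ],
)

```text
time_s: 35.65
ee_pos: [542.6, 28.4, 83.9]
ee_rot: [-179.9, 0.1, 104.0]
force: [0.3, -0.2, -0.7]
gripper_width: 14.0
gripper_force: 35.0
```

Call:
send_rows(
  targets=[
    [[0,0,0,0,0,0.04,1],[0,0,0,0,0,0.1,1],[0,0,0,0,0,0.2,1],[0,0,0,0,0,0.2,1],[0,0,0,0.041,0.1,0.1,1],[0,0,0,0.041,0.16,0,1],[0,0,0,0.041,0.16,0,1],[0,0,0,0.041,0.16,0,1],[0,0,0,0.041,0.16,0,1],[0,0,0,0.041,0.16,0,1],[0,0,0,0.041,0.16,0,1],[0,0,0,0.041,0.16,0,1]],
  ],
)

```text
time_s: 36.85
ee_pos: [608.1, 273.6, 211.5]
ee_rot: [-179.9, 0.1, 104.0]
force: [0.5, -0.6, -3.2]
gripper_width: 14.0
gripper_force: 35.0
```

Call:
send_rows(
  targets=[
    [[0,0,0,0.04,0.16,0,1],[0,0,0,0,0.08,0,1],[0,0,0,0,0,0,1],[0,0,0,0,0,0,1],[0,0,0,0,0,0,1]],
  ],
)

```text
time_s: 37.35
ee_pos: [616.0, 318.9, 212.0]
ee_rot: [-179.9, 0.1, 103.9]
force: [0.6, 0.1, -3.7]
gripper_width: 14.0
gripper_force: 35.0
```

Run:
```python
from h import *
p,R=pose();s=env.state();print(p.round(1),s["ee_rot"].round(1),s["gripper_width"])
C,im,D=look("wrist",(("panel_grip",p[2]+19),("mat_mid",2),("mug",0)),"w10")
for n,(i,Cc) in {"top":(np.load("top0.npz")["im"],cam("top")),"side":(np.load("side0.npz")["im"],cam("side")),"wrist":(im,C)}.items():
    h=cv2.cvtColor(i,cv2.COLOR_RGB2HSV); m=((h[...,0]>125)&(h[...,0]<165)&(h[...,1]>35)).astype(np.uint8)
    k,l,st,c=cv2.connectedComponentsWithStats(m); b=1+st[1:,4].argmax(); v,u=np.nonzero(l==b)
    print(n,len(u),cv2.minAreaRect(onz(Cc,np.c_[u,v],2)[:,:2].astype(np.float32)))
```

```text
[616.  318.9 212. ] [-1.799e+02  1.000e-01  1.039e+02] 13.999555326834157
panel_grip 0.71 [280. 260.] [615.1 321.  231. ] depth [612.6 329.5 248.8]
mug 0.67 [154. 127.] [447.7 347.7   0. ] depth [450.3 348.5   6.7]
top 4193 ((620.6971435546875, 321.4596252441406), (185.4580078125, 184.88075256347656), 82.2636489868164)
side 1953 ((619.1337280273438, 321.1277160644531), (208.96731567382812, 208.14404296875), 82.21369934082031)
wrist 5820 ((628.901123046875, 377.1236877441406), (78.0859603881836, 186.4180908203125), 82.93727111816406)
```

Call:
send_rows(
  targets=[
    [[0,0,0,0.018,0.012,-0.2,1],[0,0,0,0,0,-0.2,1],[0,0,0,0,0,-0.2,1],[0,0,0,0,0,-0.15,1],[0,0,0,0,0,-0.1,1],[0,0,0,0,0,-0.06,1],[0,0,0,0,0,0,1],[0,0,0,0,0,0,1],[0,0,0,0,0,0,1],[0,0,0,0,0,0,1]],
  ],
)

```text
time_s: 38.55
ee_pos: [620.7, 323.1, 31.5]
ee_rot: [179.9, 0.0, 104.0]
force: [-0.2, -0.0, -4.0]
gripper_width: 14.1
gripper_force: 35.0
```

Call:
send_rows(
  targets=[
    [[0,0,0,0,0,-0.04,1],[0,0,0,0,0,-0.03,1],[0,0,0,0,0,0,1],[0,0,0,0,0,0,1],[0,0,0,0,0,0,1]],
  ],
)

```text
time_s: 39.05
ee_pos: [619.7, 322.7, 15.6]
ee_rot: [-179.9, 0.1, 104.0]
force: [0.2, -0.7, -3.8]
gripper_width: 13.6
gripper_force: 35.0
```

Call:
send_rows(
  targets=[
    [[0,0,0,0,0,-0.004,1],[0,0,0,0,0,0,1],[0,0,0,0,0,0,1],[0,0,0,0,0,0,-1],[0,0,0,0,0,0,-1],[0,0,0,0,0,0,-1],[0,0,0,0,0,0,-1],[0,0,0,0,0,0,-1],[0,0,0,0,0,0,-1]],
  ],
)

```text
time_s: 39.95
ee_pos: [619.9, 322.8, 15.2]
ee_rot: [-180.0, 0.1, 104.0]
force: [0.3, -1.2, -0.4]
gripper_width: 58.9
gripper_force: 0.0
```

Call:
send_rows(
  targets=[
    [[0,0,0,0,0,0,-1],[0,0,0,0,0,0.1,-1],[0,0,0,0,0,0.2,-1],[0,0,0,0,0,0.2,-1],[0,0,0,0,0,0.2,-1],[0,0,0,0,0,0.2,-1],[0,0,0,0,0,0.1,-1],[0,0,0,0,0,0,-1],[0,0,0,0,0,0,-1],[0,0,0,0,0,0,-1]],
  ],
)

```text
time_s: 40.95
ee_pos: [618.9, 322.3, 212.6]
ee_rot: [-179.7, 0.1, 104.0]
force: [-0.1, -0.3, -0.7]
gripper_width: 91.4
gripper_force: 0.0
```

Run:
```python
from h import *
p,R=pose();print(p.round(1))
C,im,D=look("wrist",(("panel_grip",28),),"w11")
v,u=np.mgrid[0:420,0:560]; P=bydepth(C,np.c_[u.ravel(),v.ravel()],D)
m=(P[:,2]>40)&(P[:,2]<62)&(np.hypot(P[:,0]-620,P[:,1]-322)<45); print(m.sum(),np.median(P[m],0),cv2.minAreaRect(P[m][:,:2].astype(np.float32)))
C=cam("side");im,D=optics.grab_frame("side")
for n in("driver_grip","driver_tip"):
    for r in optics.place_of("side",n)[:2]: print(n,r["conf"],r["at"],onz(C,r["at"],117.5)[0].round())
print(proj(C,[601,-358,117.5]))
```

```text
[618.9 322.3 212.6]
panel_grip 0.56 [281. 186.] [618.2 322.6  28. ] depth [616.  328.2  51.3]
643 [619.75902027 324.42315917  50.89240221] ((619.7920532226562, 322.40423583984375), (13.801692962646484, 58.64191818237305), 14.222153663635254)
driver_grip 0.86 [384.5, 281.5] [ 602. -350.  118.]
driver_grip 0.28 [303.0, 188.8] [608.  27. 118.]
[386.36492318 284.21653244]
```

All checks agree: the panel is at (619.8, 322.4) with its tab top at about 51 mm, and the driver stands in the stand. Handing in.

```bash
python3 -c "
from workcell import env
print(env.job_done())"
```

```text
the job is handed in; nothing more can be done
None
```

The job is handed in at about 41 s with no pass/fail verdict returned. My last checks show both fasteners open, the screwdriver back upright in its stand, and the panel flat, tab up, about 1 mm from the mat's middle.

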